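Walk a die block round to the fence

TASK

The heavy die block stands skewed on the base plate. Without gripping or lifting it, push it round by its corners with the fingertips until its blue face lies flat against the fence, with the white line on the block centred on the fence's yellow mark. Leave everything else where it stands, and draw the fingers clear.

Things in the scene. Friction and masses are not known exactly. Their poses are not given: they have to be found in the camera images.
- die: the die block, bright steel colour, 100 (x) x 120 (y) x 30 mm high, 0.8 to 1 kg, too wide to grip; it slides on a 70 x 86 mm foot 3 mm deep (dry friction 0.5 to 0.7). Origin: centre of its underside. Its +x face (120 mm) is blue, with a 14 mm blue band along that edge on top, and a white line across the band at its middle. Starts 50 to 95 deg counter-clockwise (from above) of facing the fence
- blue_left (a point): lower corner of the block's blue face at its +y end (block frame x +50, y +60 mm, at the underside); axes as the block's
- blue_mid (a point): middle of the lower edge of the blue face, below the white line (block frame x +50, y 0); axes as the block's
- blue_right (a point): lower corner of the blue face at its -y end (block frame x +50, y -60 mm); axes as the block's
- plate: fixed base plate, pale aluminium, 320 (x) x 460 (y) x 12 mm thick; origin under its centre, on the bench; place and yaw vary. The block stands on its top. Near its +x edge is the fence, bolted down: a straight dark steel bar 400 mm long (y), 24 mm thick, its top 20 mm above the plate (bolt heads 4 mm more). It does not move
- fence_mark (a point): foot of the fence's working face at the yellow mark (8 mm wide, on the fence's face and top), on the plate's top surface: plate frame x +100, y 0, z +12 mm. Axes as the plate's: +x points into the fence (away from the block's side), y along the fence, z up
- pin: a loose brass dowel pin standing upright on the base plate, 22 mm thick, 40 mm tall; origin under its centre. Leave it
- parallel: a loose bright steel bar lying on the base plate, 75 (x) x 30 (y) x 18 mm high; origin under its centre. Leave it
- oiler: a loose yellow oil bottle with a red cap standing on the bench, 52 mm thick, 120 mm tall; origin under its centre. Leave it
- mallet: a loose hammer with a wooden handle, lying on the bench to the right of the plate, about 300 mm long and 40 mm high. Leave it
- wrench: a loose steel wrench lying on the bench to the left of the plate, about 200 mm long and 15 mm high. Leave it
- tin: a loose tin with a paper label standing on the bench, 72 mm thick, 85 mm tall; origin under its centre. Leave it
Things that resemble listed ones, but are neither listed nor needed, are in the scene too. Leave any brown or red look-alike of the die alone.

How it is judged (in metres and radians):
At the end, for the whole second after the job is handed in: Both ends of the block's blue face are within 4 mm of the fence's face, the middle of the blue face is within 12 mm of the yellow mark along the fence, and the block sits flat on the plate, at rest (x of each of blue_left, blue_right in the frame of fence_mark above -0.004 m and y of blue_mid in the frame of fence_mark between -0.012 and 0.012 m and z of blue_mid in the frame of fence_mark below 0.003 m and angle between die's own z axis and vertical below 0.03 rad and linear speed of die below 0.01 m/s and angular speed of die below 0.05 rad/s); the robot touches nothing.
It fails at once if the die block is lifted off the plate (5 mm) or tipped (7 degrees) (z of die in the frame of fence_mark above 0.005 m or angle between die's own z axis and vertical above 0.12 rad).
It fails at once if a bystander (pin, parallel, oiler, mallet, wrench, tin) is moved more than 20 mm (distance of any of pin, parallel, oiler, mallet, wrench, tin from where it was at the start of the episode above 0.02 m).
It also fails if it takes over 61 s, if anything falls off the work surface, if the arm or the gripper's body presses on something with over 40 N, if the wrist force passes 120 N, or if a joint passes its speed limit or range.

ROBOT

A 6-joint arm with a two-finger parallel gripper is mounted at the origin on the work surface. World frame = base frame: x ahead of the robot, y to its left, z up, the work surface at z = 0. Lengths are in mm, angles in rad, forces in N, time in s.
With the tool pointing down it reaches from about 275 to 725 mm from the base axis. Payload 15.9 kg.
Tool frame: the origin (TCP) lies midway between the tips of the shut fingers; the grasp point (between the pads) lies 19 mm behind it; x points along the fingers, y is the direction in which the jaws open and shut, and the axes are right-handed (so a half turn about x gives the same grasp; the last joint's range is limited). The gripper opens to 85 mm and grips with 20 to 120 N. Pads are 22 mm wide; open, the fingers measure 114 mm over their backs; the gripper's body (76 mm by 85 mm) begins 54 mm behind the grasp point. The pads swing forward as they close: fully open they stand 13 mm farther back than shut.
Start: joints at [1.199, 0.213, -0.034, 1.323, 0, 1.571], TCP at [181.639, 465.824, 200.706] pointing down, gripper open.
Joint ranges: [-2.98, 2.98], [-0.74, 1.72], [-1.14, 1.35], [-2.1, 2.04], [-1.57, 1.44], [-3.14, 3.14]. Speed limits (rad/s): [1.89, 1.89, 2.39, 2.57, 3.14, 3.14].

INTERFACE

Orientations are given as [roll, pitch, yaw] about the fixed x, y, z axes, in that order (R = Rz(yaw) Ry(pitch) Rx(roll)).
In Python, from station import * gives the robot as it stands.
- The arm moves only by the tool servo_tool, never from a script. Its argument "deltas" is a list of rows, each an object with "xyz": the shift along the tool's x, y, z in m, a list of three; "angular": the turn, a rotation vector about the tool's x, y, z in rad, a list of three; "jaw": the opening, from -1 (shut) to 1 (fully open), so that 0 is half open. In form: [{"xyz": [tx, ty, tz], "angular": [ax, ay, az], "jaw": jaw}, ...]. A call has 1 to 12 rows; each row is the pose to reach, as a shift and turn from the pose commanded when the call began, along the tool's axes at that moment; what a row does not reach only later rows make up. A row lasts 1/12 s, in which the tool goes at most 41.7 mm and 7.16 degrees, less where a joint would pass 70% of its speed; a pose out of reach is approached as far as the arm can. A call with a gripper value outside its range is refused whole. The fingers move at their own pace and stop on an object; "newtons" is the grip in N (left out, the last holds). Time passes only in rows, so rows that repeat a pose let the fingers close. It gives the time, the measured TCP pose, the force and the opening at its end, in the units of the state.
- state(): the state, without advancing time (a new reading comes with each control period).
- get_image(name): name is "scene" or "top"; returns (picture, depth): 384x512x3 uint8, blue, green, red; 384x512 float32, mm along the optical axis (not along the pixel's ray), 0 where there is no reading.
- camera_model(name): a dict with "camera_matrix" (3x3 intrinsics, pixels), "world_from_camera" (4x4, takes a point from camera to world coordinates). Camera axes: x right, y up, looking along -z (the intrinsics and any distortion apply to the point x, -y, -z); pixel columns grow to the right and rows downward; lengths in mm; the calibration is good to about 2 mm. A picture is of the moment at which its call begins. camera_model takes no time and is no camera call.
- sign_off(): hands the job in, once; it reports no verdict.
The state is a dict: "t": time; "joints": joint angles; "qd": joint speeds; "tau": joint torques, N m; "ee_pos": TCP position; "ee_rot": TCP orientation; "contact_force": force on the tool from outside, world axes, zero at the start; "torque": the same for the moment, N m; "gripper_width": finger opening in mm.
Only numpy, scipy, OpenCV 4.12 (cv2) and the standard library are available. Lean on these libraries where they do the work, as an engineer would, in place of code of your own. Each camera call takes 0.05 s, during which the arm holds its last target. There are 200 camera calls.

## Working session

There is one attempt and no reset: what is moved stays moved. The work goes in short steps, Python scripts to look and compute and a tool call to move; the robot and the scene stay as the last step left them, time stands still between calls to the robot, and variables do not carry over. Pictures are saved under pics/ and viewed, on a budget of 10 in all, crops included, one or two more only if the job needs it, and the job is handed in when it is done.

Besides the shell and the picture viewer there is one more tool, called after "Emit:" as name([rows], argument=value, ...), one row to a line, values as JSON. servo_tool: Moves the arm, as the interface text tells. Its arguments: {"type":"object","properties":{"deltas":{"type":"array"},"newtons":{"type":"number"}},"required":["deltas"]}

```bash
mkdir -p pics; ls; python3 - <<'E'
from station import *
import cv2,numpy as np
for n in("scene","top"):
    im,d=get_image(n); cv2.imwrite(f"pics/{n}0.png",im); np.save(f"pics/{n}0.npy",d); c=camera_model(n); print(n,c)
s=state(); print(s)
E
```

```text
pics
scene {'camera_matrix': array([[432.87963511,   0.        , 262.51873032],
       [  0.        , 432.87963511, 189.18160154],
       [  0.        ,   0.        ,   1.        ]]), 'world_from_camera': array([[ 8.80546079e-02, -6.89007346e-01,  7.19385337e-01,
         1.34213940e+03],
       [ 9.96052080e-01,  5.27441698e-02, -7.14024213e-02,
        -7.86708147e+01],
       [ 1.12534104e-02,  7.22832574e-01,  6.90931567e-01,
         8.60623350e+02],
       [ 0.00000000e+00,  0.00000000e+00,  0.00000000e+00,
         1.00000000e+00]])}
top {'camera_matrix': array([[397.43874594,   0.        , 249.88166754],
       [  0.        , 397.43874594, 194.60922045],
       [  0.        ,   0.        ,   1.        ]]), 'world_from_camera': array([[-1.31158510e-02,  9.94576684e-01, -1.03175551e-01,
         3.91292028e+02],
       [-9.99876883e-01, -1.39342222e-02, -7.21504588e-03,
         1.34808178e+01],
       [-8.61358746e-03,  1.03068217e-01,  9.94636994e-01,
         1.18087718e+03],
       [ 0.00000000e+00,  0.00000000e+00,  0.00000000e+00,
         1.00000000e+00]])}
{'t': 0.1, 'joints': array([ 1.19900445e+00,  2.13297574e-01, -3.49599508e-02,  1.32347182e+00,
       -4.23487469e-05,  1.57077577e+00]), 'qd': array([ 9.00359825e-05, -1.82028916e-03,  6.50691258e-04, -9.16075917e-04,
        1.55097187e-05,  1.58719822e-03]), 'tau': array([ 3.74593539e-03, -6.87241030e+01,  4.87806880e+01,  1.19072601e-02,
        2.61338246e-04,  3.53763312e-05]), 'ee_pos': array([181.54444474, 465.54650952, 200.28477806]), 'ee_rot': array([-1.52545897,  1.56986235, -1.89723028]), 'contact_force': array([ 0.66650202, -0.58100586,  0.28053244]), 'torque': array([ 0.03181418,  0.00555011, -0.02130504]), 'gripper_width': 85.32598679545262}
```

View pics/top0.png

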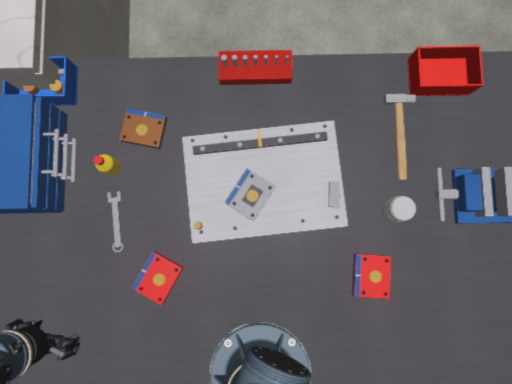

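View pics/scene0.png

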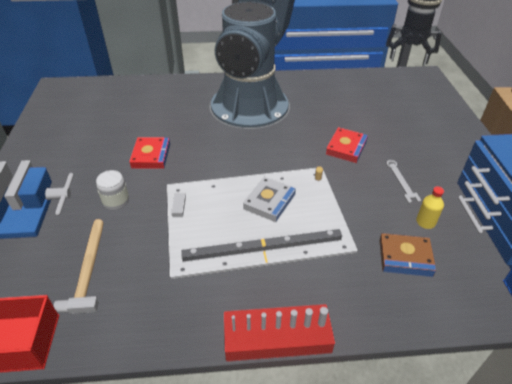

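The steel-coloured die is at top (250,195). Its look-alikes are brown (143,128), red (158,278) and red (375,276). Only the (250,195) block is bright steel and stands on the plate. I'll measure it and confirm with one enlarged crop.

```bash
cat > h.py <<'E'
from station import *
import cv2,numpy as np
def cast(n,px,z):
    c=camera_model(n);K=c["camera_matrix"];T=c["world_from_camera"]
    px=np.atleast_2d(np.asarray(px,float))
    r=np.c_[(px[:,0]-K[0,2])/K[0,0],-(px[:,1]-K[1,2])/K[1,1],-np.ones(len(px))]@T[:3,:3].T
    o=T[:3,3]; return o+r*((z-o[2])/r[:,2])[:,None]
def cloud(n,d):
    v,u=np.mgrid[:384,:512]; c=camera_model(n);K=c["camera_matrix"];T=c["world_from_camera"]
    p=np.stack([(u-K[0,2])/K[0,0]*d,-(v-K[1,2])/K[1,1]*d,-d],-1)
    return p@T[:3,:3].T+T[:3,3]
def big(m):
    cs,_=cv2.findContours(m.astype(np.uint8),cv2.RETR_EXTERNAL,cv2.CHAIN_APPROX_NONE)
    return max(cs,key=cv2.contourArea)
def order(b): return np.round(b,1).tolist()
E
python3 - <<'E'
from h import *
im=cv2.imread("pics/top0.png");d=np.load("pics/top0.npy")
P=cloud("top",d);Z=P[...,2]
for nm,(u,v) in dict(die=(252,210),dieb=(262,200),plate=(300,180),fence=(230,146),pin=(198,225),par=(334,195),bench=(300,300)).items(): print(nm,P[v,u].round(1))
hsv=cv2.cvtColor(im,cv2.COLOR_BGR2HSV)
m=np.zeros(Z.shape,bool);m[110:250,170:360]=1
pl=m&((Z>6)&(Z<60))
b=cv2.boxPoints(cv2.minAreaRect(big(pl)));print("plate",cast("top",b,12).round(1).tolist(), cv2.minAreaRect(big(pl)))
di=m&(Z>30)&(np.hypot(*(np.indices(Z.shape)-np.array([195,250])[:,None,None]))<45)
b=cv2.boxPoints(cv2.minAreaRect(big(di)));w=cast("top",b,42);print("die",w.round(1).tolist(),w.mean(0))
bl=m&cv2.inRange(hsv,(100,120,60),(130,255,255)).astype(bool)
c=cv2.minAreaRect(np.argwhere(bl)[:,::-1].astype(np.float32));print("blue",cast("top",cv2.boxPoints(c),42).round(1).tolist())
y=m&cv2.inRange(hsv,(20,120,120),(35,255,255)).astype(bool)
yy=np.argwhere(y)[:,::-1];print("yellow",yy.mean(0),yy.min(0),yy.max(0))
f=m&(im.max(2)<110)&(Z>20);f[165:]=0
c=cv2.minAreaRect(big(f));print("fence",cast("top",cv2.boxPoints(c),32).round(1).tolist())
cv2.imwrite("pics/crop.png",cv2.resize(im[110:250,170:360],None,fx=4,fy=4,interpolation=cv2.INTER_CUBIC))
# scene-view check
im=cv2.imread("pics/scene0.png");hsv=cv2.cvtColor(im,cv2.COLOR_BGR2HSV)
y=cv2.inRange(hsv,(20,120,120),(35,255,255)).astype(bool);y[:235]=0;y[265:]=0;y[:,:255]=0;y[:,275:]=0
yy=np.argwhere(y)[:,::-1];print("yellow scene",yy.min(0),yy.max(0), cast("scene",yy.mean(0),30).round(1))
P=cloud("scene",np.load("pics/scene0.npy"))
for u,v in((263,203),(300,215),(179,204),(319,172)):print(P[v,u].round(1))
E
```

```text
die [465.1  16.3  40. ]
dieb [493.4 -12.9  42. ]
plate [ 553.9 -127.1   13. ]
fence [655.4  78.5  30.9]
pin [423.8 170.2  50.4]
par [ 506.1 -222.6   29.6]
bench [ 204.2 -119.3    1.2]
plate [[690.8, 230.2, 12.0], [735.6, -239.2, 12.0], [416.8, -261.6, 12.0], [373.5, 194.8, 12.0]] ((263.5340881347656, 181.2136993408203), (106.74085235595703, 156.70742797851562), 83.79655456542969)
die [[489.0, 98.4, 42.0], [592.3, 31.6, 42.0], [536.4, -52.5, 42.0], [434.2, 14.6, 42.0]] [512.99117124  23.01312529  42.        ]
blue [[490.5, 90.2, 42.0], [582.1, 30.3, 42.0], [578.0, 24.2, 42.0], [486.5, 84.1, 42.0]]
yellow [236.83333333 176.55      ] [195 129] [261 227]
fence [[674.8, -15.4, 32.0], [692.7, -203.9, 32.0], [669.7, -205.5, 32.0], [651.8, -17.5, 32.0]]
yellow scene [262 240] [264 253] [[668.5  -8.4  30. ]]
[543.1   2.5  42.4]
[563.2 100.8   9.2]
[ 517.2 -220.5   29.8]
[435.6 172.2  45.9]
```

View pics/crop.png

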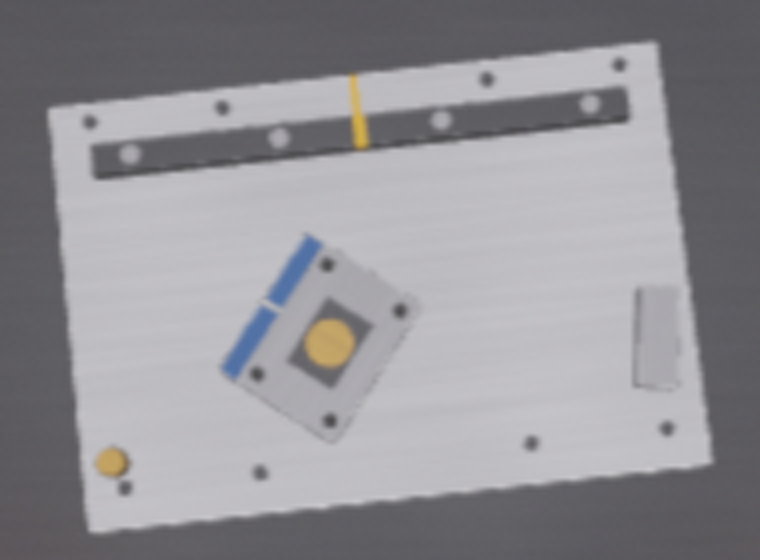

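The crop shows the steel die: blue band around crop (270,305), white line (268,303). The yellow mark is at (360,130), pin (112,462), parallel (657,338). It matches the description (steel colour, on the plate, 51° CCW of the fence). The measured die is 123x101 mm with its top at z 42, which agrees with the text.

Plan:
1. With two spread fingertips on the +y face, swing the die clockwise about a fixed point.
2. Line-push it from behind onto the fence.

```bash
cat >> h.py <<'E'
from scipy.spatial.transform import Rotation as Ro
def tool():
    s=state(); return np.array(s["ee_pos"]),Ro.from_euler("xyz",s["ee_rot"])
def go(x,y,z,ang,ref=None):
    """ang deg: world heading of tool y (mod 180, nearest), tool down"""
    p,R=ref or tool(); M=R.as_matrix()
    a=np.radians(ang); 
    yv=np.array([np.cos(a),np.sin(a),0]); 
    if yv@M[:,1]<0: yv=-yv
    xv=np.array([0,0,-1.]); N=np.c_[xv,yv,np.cross(xv,yv)]
    print("xyz",(M.T@(np.array([x,y,z])-p)/1000).round(4).tolist(),"ang",Ro.from_matrix(M.T@N).as_rotvec().round(3).tolist())
E
python3 - <<'E'
from h import *
p,R=tool();print(R.as_matrix().round(3))
M=cast("top",[260.2,146.7],12);print("mark foot",M, cast("top",[258+.2,110+75/4],32))
px=np.array([268,303])/4+[170,110];print("white line",cast("top",px,42))
go(444,85,120,56.7)
E
```

```text
[[-0.     0.363  0.932]
 [-0.001  0.932 -0.363]
 [-1.    -0.001  0.   ]]
mark foot [[656.28588054 -10.81856487  12.        ]] [[705.86260002  -5.34472938  32.        ]]
white line [[535.67559378  58.6108523   42.        ]]
xyz [0.0805, -0.2591, 0.3828] ang [0.209, 0.0, 0.001]
```

Emit:
servo_tool([
  {"xyz": [0, -0.2591, 0.3828], "angular": [0.209, 0, 0], "jaw": 0},
  {"xyz": [0, -0.2591, 0.3828], "angular": [0.209, 0, 0], "jaw": 0},
  {"xyz": [0, -0.2591, 0.3828], "angular": [0.209, 0, 0], "jaw": 0},
  {"xyz": [0, -0.2591, 0.3828], "angular": [0.209, 0, 0], "jaw": 0},
  {"xyz": [0, -0.2591, 0.3828], "angular": [0.209, 0, 0], "jaw": 0},
  {"xyz": [0, -0.2591, 0.3828], "angular": [0.209, 0, 0], "jaw": 0},
  {"xyz": [0.08, -0.2591, 0.3828], "angular": [0.209, 0, 0], "jaw": 0},
  {"xyz": [0.08, -0.2591, 0.3828], "angular": [0.209, 0, 0], "jaw": 0},
  {"xyz": [0.08, -0.2591, 0.3828], "angular": [0.209, 0, 0], "jaw": 0},
  {"xyz": [0.08, -0.2591, 0.3828], "angular": [0.209, 0, 0], "jaw": 0},
  {"xyz": [0.08, -0.2591, 0.3828], "angular": [0.209, 0, 0], "jaw": 0},
  {"xyz": [0.08, -0.2591, 0.3828], "angular": [0.209, 0, 0], "jaw": 0},
])

```text
t: 1.1
ee_pos: [445.0, 81.8, 118.8]
ee_rot: [-1.914, 1.569, -2.497]
contact_force: [0.2, 1.5, 0.4]
gripper_width: 43.1
```

```bash
python3 - <<'E'
from h import *
s=state();print(s["t"],s["ee_pos"],s["gripper_width"],s["contact_force"],s["joints"])
go(444,85,18,56.7)
E
```

```text
1.1 [444.99945538  81.78951635 118.84779972] 43.10555641245344 [0.197712   1.54891542 0.39242185] [ 1.82395675e-01  1.50590425e-01 -3.20378499e-01  1.10147368e+00
 -8.20028203e-04  7.65585043e-01]
xyz [0.1008, 0.0023, -0.0025] ang [-0.002, -0.001, 0.002]
```

Emit:
servo_tool([
  {"xyz": [0.03, 0.002, -0.0025], "angular": [0, 0, 0], "jaw": 0},
  {"xyz": [0.06, 0.002, -0.0025], "angular": [0, 0, 0], "jaw": 0},
  {"xyz": [0.085, 0.002, -0.0025], "angular": [0, 0, 0], "jaw": 0},
  {"xyz": [0.1, 0.002, -0.0025], "angular": [0, 0, 0], "jaw": 0},
  {"xyz": [0.1, 0.002, -0.0025], "angular": [0, 0, 0], "jaw": 0},
  {"xyz": [0.1, 0.002, -0.0025], "angular": [0, 0, 0], "jaw": 0},
])

```text
t: 1.6
ee_pos: [442.6, 88.2, 20.5]
ee_rot: [-2.323, 1.569, -2.904]
contact_force: [-1.0, -0.3, -0.2]
gripper_width: 42.7
```

```bash
python3 - <<'E'
from h import *
s=state();print(s["t"],s["ee_pos"],s["contact_force"])
for n in("scene","top"):
    im,d=get_image(n);cv2.imwrite(f"pics/{n}1.png",im)
a=cv2.imread("pics/top1.png")[120:240,180:320];b=cv2.imread("pics/scene1.png")[150:270,200:340]
cv2.imwrite("pics/v1.png",cv2.resize(np.hstack([a,b]),None,fx=2.8,fy=2.8,interpolation=cv2.INTER_CUBIC))
# approach row then arc about ICR, tool frame of now
y=np.array([-.836,.549]);n=np.array([.549,.836]);icr=np.array([481,-25.5])
t0=np.array([513,23])+14*n+71*y
for k in range(0,52,3):
    a=-np.radians(k);c,sn=np.cos(a),np.sin(a)
    q=icr+np.array([[c,-sn],[sn,c]])@(t0-icr);print(k,q.round(1),end=" ");go(*q,18,56.7-k)
E
```

```text
1.6 [442.55388647  88.24817688  20.52798175] [-0.98654745 -0.25917094 -0.20123867]
0 [461.3  73.7] xyz [0.0038, -0.0029, 0.0227] ang [0.0, 0.001, -0.001]
3 [466.5  74.6] xyz [0.0038, 0.0007, 0.0266] ang [0.053, 0.001, -0.001]
6 [471.8  75.2] xyz [0.0038, 0.0041, 0.0307] ang [0.105, 0.001, -0.001]
9 [477.1  75.5] xyz [0.0039, 0.0073, 0.0349] ang [0.158, 0.001, -0.001]
12 [482.4  75.6] xyz [0.0039, 0.0103, 0.0393] ang [0.21, 0.001, -0.001]
15 [487.7  75.4] xyz [0.0039, 0.013, 0.0438] ang [0.262, 0.001, -0.001]
18 [492.9  74.9] xyz [0.0039, 0.0155, 0.0485] ang [0.315, 0.001, -0.001]
21 [498.2  74.1] xyz [0.0039, 0.0177, 0.0533] ang [0.367, 0.001, -0.001]
24 [503.4  73.1] xyz [0.0039, 0.0197, 0.0582] ang [0.419, 0.001, -0.001]
27 [508.5  71.8] xyz [0.0039, 0.0214, 0.0632] ang [0.472, 0.001, -0.001]
30 [513.6  70.2] xyz [0.0039, 0.0229, 0.0683] ang [0.524, 0.001, -0.001]
33 [518.5  68.4] xyz [0.0039, 0.0241, 0.0735] ang [0.576, 0.001, -0.001]
36 [523.4  66.3] xyz [0.0039, 0.025, 0.0787] ang [0.629, 0.001, -0.001]
39 [528.1  64. ] xyz [0.0039, 0.0256, 0.0839] ang [0.681, 0.001, -0.001]
42 [532.7  61.4] xyz [0.0039, 0.026, 0.0892] ang [0.734, 0.001, -0.001]
45 [537.2  58.5] xyz [0.0039, 0.0261, 0.0945] ang [0.786, 0.001, -0.001]
48 [541.5  55.5] xyz [0.0039, 0.0259, 0.0998] ang [0.838, 0.001, -0.001]
51 [545.7  52.2] xyz [0.0039, 0.0254, 0.1051] ang [0.891, 0.0, -0.001]
```

View pics/v1.png

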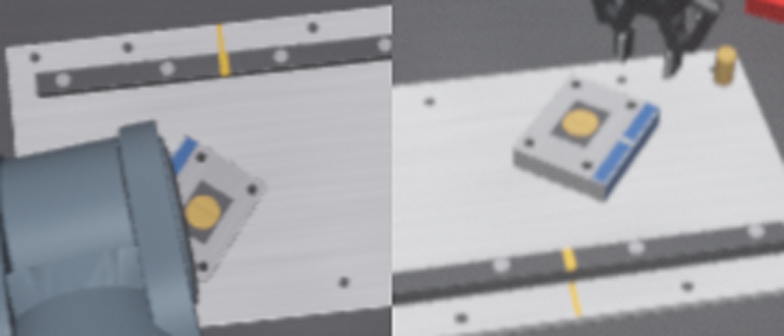

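Both fingertips stand just off the die's +y face (scene part of the picture at (620,50) and (670,72)). The pin at (725,65) is clear. I'll run the first half of the swing.

Emit:
servo_tool([
  {"xyz": [0.003, -0.0015, 0.012], "angular": [0, 0, 0], "jaw": 0},
  {"xyz": [0.003, -0.003, 0.018], "angular": [0, 0, 0], "jaw": 0},
  {"xyz": [0.003, -0.003, 0.0227], "angular": [0, 0, 0], "jaw": 0},
  {"xyz": [0.003, 0.0007, 0.0266], "angular": [0.053, 0, 0], "jaw": 0},
  {"xyz": [0.003, 0.004, 0.0307], "angular": [0.105, 0, 0], "jaw": 0},
  {"xyz": [0.003, 0.0073, 0.0349], "angular": [0.158, 0, 0], "jaw": 0},
  {"xyz": [0.003, 0.0103, 0.0393], "angular": [0.21, 0, 0], "jaw": 0},
  {"xyz": [0.003, 0.013, 0.0438], "angular": [0.262, 0, 0], "jaw": 0},
  {"xyz": [0.003, 0.0155, 0.0485], "angular": [0.315, 0, 0], "jaw": 0},
  {"xyz": [0.003, 0.0177, 0.0533], "angular": [0.367, 0, 0], "jaw": 0},
  {"xyz": [0.003, 0.0197, 0.0582], "angular": [0.419, 0, 0], "jaw": 0},
])

```text
t: 2.62
ee_pos: [503.5, 72.6, 18.0]
ee_rot: [1.137, 1.57, 0.134]
contact_force: [-0.0, 0.9, 0.3]
gripper_width: 42.8
```

```bash
cat >> h.py <<'E'
def die_scene(tag,save=True):
    """blue + top in scene view; blue-edge line and centre"""
    im,d=get_image("scene");cv2.imwrite(f"pics/{tag}.png",im)
    hsv=cv2.cvtColor(im,cv2.COLOR_BGR2HSV);P=cloud("scene",d)
    b=cv2.inRange(hsv,(100,110,50),(130,255,255)).astype(bool)&(P[...,0]>380)&(P[...,0]<690)&(abs(P[...,1])<140)&(P[...,2]<60)&(P[...,2]>8)
    Q=P[b];top=Q[abs(Q[:,2]-42)<3];f=Q[Q[:,2]<36]
    for nm,q in(("band",top),("face",f)):
        if len(q)>8:
            c,sz,_=cv2.minAreaRect(q[:,:2].astype(np.float32));m=q[:,:2].mean(0)
            u=np.linalg.svd(q[:,:2]-m)[2][0];u*=np.sign(u[1])
            print(nm,len(q),"mean",m.round(1),"rect c",np.round(c,1),np.round(sz,1),"normal deg",np.degrees(np.arctan2(-u[0],u[1])).round(1))
    return im
E
python3 - <<'E'
from h import *
s=state();print(s["t"],s["ee_pos"],s["contact_force"])
im=die_scene("s2")
E
```

```text
2.6167 [503.4693803   72.58332019  18.02118492] [-0.00420255  0.87079056  0.30007895]
band 59 mean [543.9  51.5] rect c [539.4  54.6] [ 7.9 98.8] normal deg 56.9
```

```bash
python3 - <<'E'
from h import *
im=cv2.imread("pics/s2.png")[150:270,200:350]
cv2.imwrite("pics/v2.png",cv2.resize(im,None,fx=4,fy=4,interpolation=cv2.INTER_CUBIC))
E
```

```text
(no output)
```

View pics/v2.png

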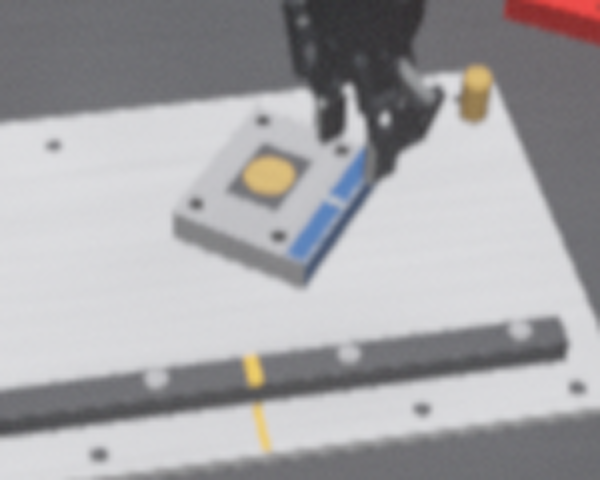

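```bash
python3 - <<'E'
from h import *
t=[(281.4,170.7),(300,176.8),(282.5,185),(295,194)]
for z in(20,35,45): print(z,cast("scene",t,z).round(1)[:,:2].tolist())
im,d=get_image("scene");P=cloud("scene",d)
for (u,v) in((283,182),(283,180),(283,178),(294,191),(294,188),(294,184),(270,170)):print(u,v,P[v,u].round(1))
a=cv2.imread("pics/scene1.png");b=cv2.imread("pics/scene0.png")
hs=lambda i:np.argwhere(cv2.inRange(cv2.cvtColor(i,cv2.COLOR_BGR2HSV),(100,110,50),(130,255,255))[180:225,250:310])
for i in(b,a,im):q=hs(i);print(len(q),q.mean(0),q.max(0))
E
```

```text
20 [[392.7, 70.6], [423.4, 121.2], [454.1, 66.3], [493.1, 96.6]]
35 [[409.6, 67.9], [439.8, 117.7], [469.9, 63.7], [508.3, 93.5]]
45 [[420.9, 66.1], [450.7, 115.3], [480.5, 62.0], [518.4, 91.4]]
283 182 [489.1  61.5  64.2]
283 180 [491.4  60.8  73.7]
283 178 [487.9  61.   77.8]
294 191 [537.9  84.   75.6]
294 188 [535.   83.9  83.7]
294 184 [537.4  82.5 100.2]
270 170 [363.6  40.3  -0.7]
72 [20.68055556 32.65277778] [33 42]
72 [20.68055556 32.65277778] [33 42]
64 [22.40625 31.34375] [33 40]
```

The die has not moved. The fingertips appear to pass above it: rays put the visible tips at about z 50–60, though the TCP reads 18. I'll back off and measure the tip height by depth.

Emit:
servo_tool([
  {"xyz": [0, 0, -0.02], "angular": [0, 0, 0], "jaw": 0},
  {"xyz": [0, 0, -0.04], "angular": [0, 0, 0], "jaw": 0},
  {"xyz": [0, 0, -0.055], "angular": [0, 0, 0], "jaw": 0},
  {"xyz": [0, 0, -0.055], "angular": [0, 0, 0], "jaw": 0},
])

```text
t: 3.05
ee_pos: [471.6, 120.7, 17.8]
ee_rot: [-2.744, 1.57, 2.543]
contact_force: [0.3, 0.3, -0.1]
gripper_width: 42.6
```

```bash
python3 - <<'E'
from h import *
p,R=tool();print(p,state()["contact_force"])
im,d=get_image("scene");cv2.imwrite("pics/s3.png",im);P=cloud("scene",d)
M=R.as_matrix()
for sgn in(-1,1):
    f=p+sgn*28*M[:,1]; print("finger expected",f.round(1))
    q=P[(np.hypot(P[...,0]-f[0],P[...,1]-f[1])<22)&(im.max(2)<90)&(P[...,2]>16)&(P[...,2]<140)]
    if len(q): print(len(q),np.sort(q[:,2])[:8].round(0), q[np.argsort(q[:,2])[:4]].round(0).tolist())
cv2.imwrite("pics/v3.png",cv2.resize(im[130:250,230:360],None,fx=5,fy=5,interpolation=cv2.INTER_CUBIC))
E
```

```text
[471.56494431 120.65827815  17.82480956] [ 0.28221617  0.30692891 -0.11325027]
finger expected [448.1 105.4  17.8]
155 [57. 59. 59. 60. 60. 62. 64. 64.] [[456.0, 108.0, 57.0], [458.0, 105.0, 59.0], [454.0, 105.0, 59.0], [451.0, 114.0, 60.0]]
finger expected [495.1 135.9  17.8]
137 [65. 66. 66. 69. 70. 70. 71. 71.] [[503.0, 136.0, 65.0], [505.0, 133.0, 66.0], [501.0, 133.0, 66.0], [504.0, 138.0, 69.0]]
```

View pics/v3.png

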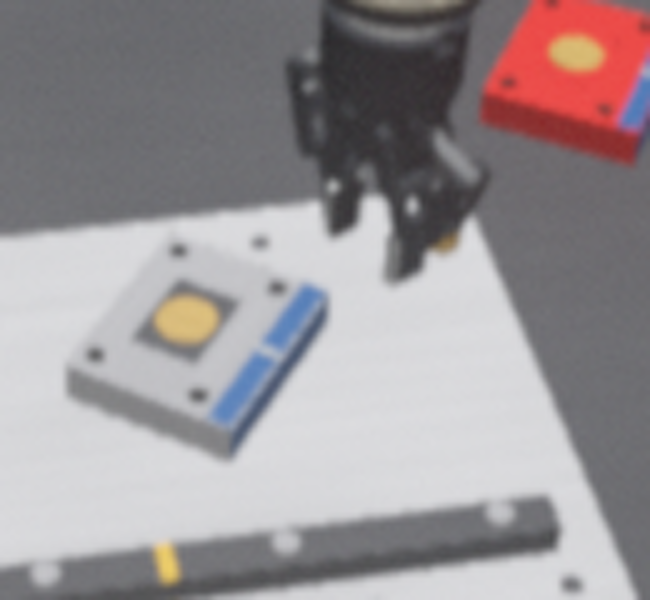

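Fingertips are at (340,230) and (400,275) in the crop, clearly floating above the plate. Depth puts them at z≈57–65 while the TCP reads 18. I'll go down in steps and watch the force.

Emit:
servo_tool([
  {"xyz": [0.006, 0, 0], "angular": [0, 0, 0], "jaw": 0},
  {"xyz": [0.012, 0, 0], "angular": [0, 0, 0], "jaw": 0},
  {"xyz": [0.015, 0, 0], "angular": [0, 0, 0], "jaw": 0},
  {"xyz": [0.015, 0, 0], "angular": [0, 0, 0], "jaw": 0},
])

```text
t: 3.43
ee_pos: [472.4, 118.5, 1.6]
ee_rot: [-1.852, 1.569, -2.852]
contact_force: [-0.5, -0.6, 0.0]
gripper_width: 42.9
```

```bash
cat >> h.py <<'E'
def tips(w=28):
    p,R=tool();print(p.round(1),state()["contact_force"].round(1),state()["t"])
    im,d=get_image("scene");P=cloud("scene",d);M=R.as_matrix()
    for sgn in(-1,1):
        f=p+sgn*w*M[:,1]
        q=P[(np.hypot(P[...,0]-f[0],P[...,1]-f[1])<22)&(im.max(2)<90)&(P[...,2]>16)&(P[...,2]<140)]
        print("finger",f.round(1),len(q),q[np.argsort(q[:,2])[:4]].round(0).tolist())
    return im
E
python3 -c "
from h import *
tips()"
```

```text
[472.4 118.5   1.6] [-0.5 -0.6  0. ] 3.4333
finger [448.9 103.4   1.7] 153 [[458.0, 103.0, 41.0], [451.0, 113.0, 41.0], [456.0, 106.0, 42.0], [454.0, 106.0, 44.0]]
finger [496.  133.7   1.6] 182 [[500.0, 140.0, 50.0], [505.0, 131.0, 52.0], [507.0, 134.0, 53.0], [500.0, 140.0, 54.0]]
```

Emit:
servo_tool([
  {"xyz": [0.005, 0, 0], "angular": [0, 0, 0], "jaw": 0},
  {"xyz": [0.01, 0, 0], "angular": [0, 0, 0], "jaw": 0},
  {"xyz": [0.014, 0, 0], "angular": [0, 0, 0], "jaw": 0},
  {"xyz": [0.014, 0, 0], "angular": [0, 0, 0], "jaw": 0},
])

```text
t: 3.82
ee_pos: [472.3, 119.0, -12.3]
ee_rot: [-1.895, 1.57, -2.895]
contact_force: [-1.1, 0.1, -1.0]
gripper_width: 42.5
```

```bash
python3 -c "
from h import *
im=tips()
cv2.imwrite('pics/v4.png',cv2.resize(im[130:250,230:360],None,fx=5,fy=5,interpolation=cv2.INTER_CUBIC))"
```

```text
[472.3 119.  -12.3] [-1.1  0.1 -1. ] 3.8167
finger [448.8 103.9 -12.2] 143 [[456.0, 107.0, 27.0], [453.0, 108.0, 28.0], [459.0, 104.0, 29.0], [456.0, 110.0, 31.0]]
finger [495.9 134.2 -12.3] 222 [[500.0, 131.0, 32.0], [502.0, 130.0, 38.0], [507.0, 132.0, 39.0], [504.0, 138.0, 39.0]]
```

View pics/v4.png

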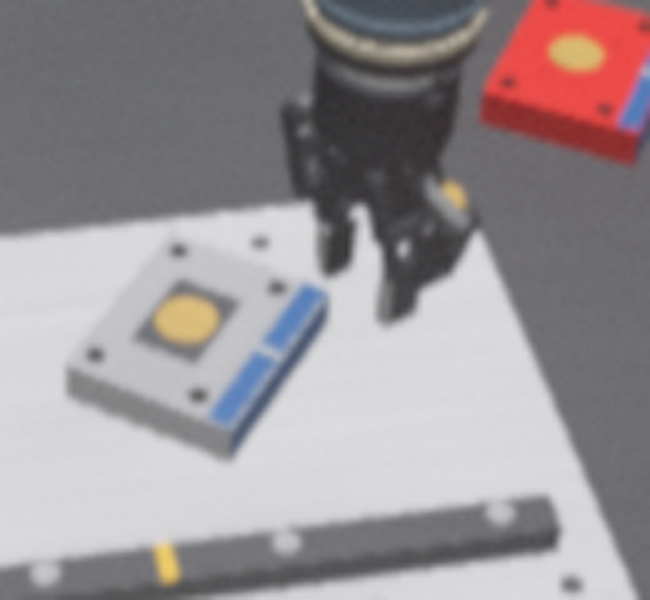

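Now the tips are at z≈27 and 33, so the reported TCP z is about 39 mm too low. I'll act on the images, go 5 mm lower and return to the swing's start.

```bash
python3 - <<'E'
from h import *
go(446,84,-18,56.7)
go(446,84,-18,56.7)
E
```

```text
xyz [0.0062, -0.0412, 0.0152] ang [-0.419, -0.0, 0.001]
xyz [0.0062, -0.0412, 0.0152] ang [-0.419, -0.0, 0.001]
```

Emit:
servo_tool([
  {"xyz": [0, -0.02, 0], "angular": [-0.12, 0, 0], "jaw": 0},
  {"xyz": [0.002, -0.0412, 0.005], "angular": [-0.24, 0, 0], "jaw": 0},
  {"xyz": [0.004, -0.0412, 0.0152], "angular": [-0.36, 0, 0], "jaw": 0},
  {"xyz": [0.0055, -0.0412, 0.0152], "angular": [-0.419, 0, 0], "jaw": 0},
  {"xyz": [0.0055, -0.0412, 0.0152], "angular": [-0.419, 0, 0], "jaw": 0},
])

```text
t: 4.28
ee_pos: [446.5, 83.8, -16.8]
ee_rot: [0.703, 1.571, 0.125]
contact_force: [0.1, 0.2, -0.5]
gripper_width: 42.5
```

```bash
cat > arc.py <<'E'
from h import *
import sys
k0,k1,st=map(float,sys.argv[1:4]);z=float(sys.argv[4])
y=np.array([-.836,.549]);n=np.array([.549,.836]);icr=np.array([481,-25.5])
t0=np.array([513,23])+14*n+71*y
for k in np.arange(k0,k1+.1,st):
    a=-np.radians(k);c,sn=np.cos(a),np.sin(a)
    q=icr+np.array([[c,-sn],[sn,c]])@(t0-icr);print(k,q.round(1),end=" ");go(*q,z,56.7-k)
E
python3 -c "
from h import *
tips();die_scene('s4')"; python3 arc.py 0 21 3 -18
```

```text
[446.5  83.8 -16.8] [ 0.1  0.2 -0.5] 4.2833
finger [431.2  60.3 -16.8] 171 [[439.0, 64.0, 25.0], [436.0, 67.0, 26.0], [434.0, 67.0, 29.0], [443.0, 63.0, 33.0]]
finger [461.8 107.2 -16.8] 215 [[470.0, 108.0, 32.0], [469.0, 108.0, 34.0], [472.0, 110.0, 37.0], [471.0, 110.0, 40.0]]
band 70 mean [536.6  56.3] rect c [535.6  56.3] [  9.1 107.1] normal deg 56.5
0.0 [461.3  73.7] xyz [0.0014, -0.0007, 0.0181] ang [-0.002, 0.0, -0.0]
3.0 [466.5  74.6] xyz [0.0014, 0.0029, 0.022] ang [0.05, 0.0, -0.0]
6.0 [471.8  75.2] xyz [0.0014, 0.0063, 0.0261] ang [0.103, 0.0, -0.0]
9.0 [477.1  75.5] xyz [0.0014, 0.0095, 0.0303] ang [0.155, 0.0, -0.0]
12.0 [482.4  75.6] xyz [0.0014, 0.0125, 0.0347] ang [0.207, 0.0, -0.0]
15.0 [487.7  75.4] xyz [0.0014, 0.0152, 0.0392] ang [0.26, 0.0, -0.0]
18.0 [492.9  74.9] xyz [0.0014, 0.0177, 0.0439] ang [0.312, 0.0, -0.0]
21.0 [498.2  74.1] xyz [0.0014, 0.02, 0.0486] ang [0.364, 0.0, -0.0]
```

Emit:
servo_tool([
  {"xyz": [0.004, -0.0007, 0.009], "angular": [0, 0, 0], "jaw": 0},
  {"xyz": [0.004, -0.0007, 0.014], "angular": [0, 0, 0], "jaw": 0},
  {"xyz": [0.004, -0.0007, 0.0181], "angular": [0, 0, 0], "jaw": 0},
  {"xyz": [0.004, 0.0029, 0.022], "angular": [0.05, 0, 0], "jaw": 0},
  {"xyz": [0.004, 0.0063, 0.0261], "angular": [0.103, 0, 0], "jaw": 0},
  {"xyz": [0.004, 0.0095, 0.0303], "angular": [0.155, 0, 0], "jaw": 0},
])

```text
t: 4.88
ee_pos: [475.1, 75.4, -20.6]
ee_rot: [-2.442, 1.567, 3.101]
contact_force: [-24.9, -0.6, 37.7]
gripper_width: 43.0
```

```bash
python3 -c "
from h import *
im=tips();die_scene('s5')"; python3 arc.py 9 30 3 -21
```

```text
[475.1  75.4 -20.6] [-24.9  -0.6  37.7] 4.8833
finger [456.3  54.7 -20.5] 142 [[459.0, 64.0, 32.0], [459.0, 64.0, 37.0], [464.0, 60.0, 37.0], [462.0, 60.0, 39.0]]
finger [494.   96.  -20.7] 225 [[501.0, 100.0, 31.0], [504.0, 97.0, 34.0], [496.0, 103.0, 38.0], [505.0, 99.0, 39.0]]
band 75 mean [547.1  46.2] rect c [545.9  47.8] [  9.2 110.6] normal deg 47.1
9.0 [477.1  75.5] xyz [0.0004, 0.0007, 0.0005] ang [-0.001, -0.002, 0.001]
12.0 [482.4  75.6] xyz [0.0004, 0.0043, 0.0043] ang [0.051, -0.002, 0.001]
15.0 [487.7  75.4] xyz [0.0004, 0.0077, 0.0084] ang [0.103, -0.002, 0.002]
18.0 [492.9  74.9] xyz [0.0004, 0.0109, 0.0126] ang [0.156, -0.002, 0.002]
21.0 [498.2  74.1] xyz [0.0004, 0.0138, 0.017] ang [0.208, -0.002, 0.002]
24.0 [503.4  73.1] xyz [0.0004, 0.0166, 0.0215] ang [0.26, -0.002, 0.002]
27.0 [508.5  71.8] xyz [0.0004, 0.0191, 0.0262] ang [0.313, -0.002, 0.002]
30.0 [513.6  70.2] xyz [0.0004, 0.0213, 0.031] ang [0.365, -0.001, 0.002]
```

The die turns as planned (56.7→47°), but Fz of 38 N says a fingertip is rubbing the plate. I'll lift 6 mm and then continue.

Emit:
servo_tool([
  {"xyz": [-0.006, 0.0007, 0.0005], "angular": [0, 0, 0], "jaw": 0},
  {"xyz": [-0.006, 0.0007, 0.0005], "angular": [0, 0, 0], "jaw": 0},
  {"xyz": [-0.006, 0.0007, 0.0005], "angular": [0, 0, 0], "jaw": 0},
])

```text
t: 5.23
ee_pos: [478.1, 75.8, -14.9]
ee_rot: [2.674, 1.57, 1.937]
contact_force: [-3.2, 2.4, 3.6]
gripper_width: 42.7
```

```bash
python3 -c "
from h import *
im=tips();die_scene('s6')"; python3 arc.py 9 33 3 -15
```

```text
[478.1  75.8 -14.9] [-3.2  2.4  3.6] 5.2333
finger [459.2  55.1 -14.9] 145 [[461.0, 64.0, 30.0], [461.0, 64.0, 34.0], [466.0, 57.0, 39.0], [467.0, 60.0, 40.0]]
finger [496.9  96.5 -14.9] 220 [[507.0, 99.0, 38.0], [504.0, 97.0, 38.0], [509.0, 96.0, 39.0], [506.0, 99.0, 40.0]]
band 74 mean [548.1  45.3] rect c [546.1  46.7] [  8.9 111.8] normal deg 47.2
9.0 [477.1  75.5] xyz [-0.0, -0.0008, -0.0005] ang [0.002, -0.0, -0.0]
12.0 [482.4  75.6] xyz [-0.0, 0.0028, 0.0034] ang [0.054, -0.0, -0.0]
15.0 [487.7  75.4] xyz [-0.0, 0.0062, 0.0074] ang [0.107, -0.0, -0.0]
18.0 [492.9  74.9] xyz [-0.0, 0.0094, 0.0116] ang [0.159, -0.0, -0.0]
21.0 [498.2  74.1] xyz [-0.0, 0.0123, 0.016] ang [0.211, -0.0, -0.0]
24.0 [503.4  73.1] xyz [-0.0, 0.0151, 0.0206] ang [0.264, -0.0, -0.0]
27.0 [508.5  71.8] xyz [-0.0, 0.0175, 0.0253] ang [0.316, -0.0, -0.0]
30.0 [513.6  70.2] xyz [-0.0, 0.0198, 0.0301] ang [0.368, -0.0, -0.0]
33.0 [518.5  68.4] xyz [-0.0, 0.0217, 0.035] ang [0.421, -0.0, -0.0]
```

Emit:
servo_tool([
  {"xyz": [0, 0.0028, 0.0034], "angular": [0.054, 0, 0], "jaw": 0},
  {"xyz": [0, 0.0062, 0.0074], "angular": [0.107, 0, 0], "jaw": 0},
  {"xyz": [0, 0.0094, 0.0116], "angular": [0.159, 0, 0], "jaw": 0},
  {"xyz": [0, 0.0123, 0.016], "angular": [0.211, 0, 0], "jaw": 0},
  {"xyz": [0, 0.0151, 0.0206], "angular": [0.264, 0, 0], "jaw": 0},
  {"xyz": [0, 0.0175, 0.0253], "angular": [0.316, 0, 0], "jaw": 0},
  {"xyz": [0, 0.0198, 0.0301], "angular": [0.368, 0, 0], "jaw": 0},
])

```text
t: 5.92
ee_pos: [513.7, 70.4, -15.1]
ee_rot: [3.051, 1.57, 1.944]
contact_force: [-1.4, 5.2, 1.5]
gripper_width: 42.7
```

```bash
python3 -c "
from h import *
im=tips();die_scene('s7')"; python3 arc.py 30 51 3 -15
```

```text
[513.7  70.4 -15.1] [-1.4  5.2  1.5] 5.9167
finger [488.7  57.9 -15.1] 95 [[494.0, 63.0, 27.0], [495.0, 65.0, 28.0], [493.0, 68.0, 29.0], [493.0, 65.0, 30.0]]
finger [538.8  83.  -15.1] 182 [[550.0, 79.0, 36.0], [547.0, 80.0, 36.0], [548.0, 85.0, 37.0], [545.0, 88.0, 37.0]]
band 63 mean [567.3  18.5] rect c [567.8  18.6] [  8.5 106.6] normal deg 25.8
30.0 [513.6  70.2] xyz [-0.0001, -0.0006, -0.0004] ang [-0.001, 0.0, -0.001]
33.0 [518.5  68.4] xyz [-0.0, 0.003, 0.0034] ang [0.052, 0.0, -0.001]
36.0 [523.4  66.3] xyz [-0.0, 0.0064, 0.0075] ang [0.104, 0.0, -0.001]
39.0 [528.1  64. ] xyz [-0.0, 0.0096, 0.0117] ang [0.156, 0.0, -0.001]
42.0 [532.7  61.4] xyz [-0.0, 0.0126, 0.0161] ang [0.209, 0.0, -0.001]
45.0 [537.2  58.5] xyz [-0.0, 0.0153, 0.0206] ang [0.261, 0.0, -0.001]
48.0 [541.5  55.5] xyz [-0.0, 0.0178, 0.0253] ang [0.314, -0.0, -0.001]
51.0 [545.7  52.2] xyz [-0.0, 0.02, 0.0301] ang [0.366, -0.0, -0.001]
```

Tracking well (25.8° against 26.7° planned). I'll finish the swing.

Emit:
servo_tool([
  {"xyz": [0, 0.003, 0.0034], "angular": [0.052, 0, 0], "jaw": 0},
  {"xyz": [0, 0.0064, 0.0075], "angular": [0.104, 0, 0], "jaw": 0},
  {"xyz": [0, 0.0096, 0.0117], "angular": [0.156, 0, 0], "jaw": 0},
  {"xyz": [0, 0.0126, 0.0161], "angular": [0.209, 0, 0], "jaw": 0},
  {"xyz": [0, 0.0153, 0.0206], "angular": [0.261, 0, 0], "jaw": 0},
  {"xyz": [0, 0.0178, 0.0253], "angular": [0.314, 0, 0], "jaw": 0},
  {"xyz": [0, 0.02, 0.0301], "angular": [0.366, 0, 0], "jaw": 0},
  {"xyz": [0, 0.02, 0.0301], "angular": [0.366, 0, 0], "jaw": 0},
])

```text
t: 6.68
ee_pos: [545.5, 51.9, -15.0]
ee_rot: [1.233, 1.57, -0.238]
contact_force: [0.8, 0.1, 0.1]
gripper_width: 42.9
```

```bash
cat >> h.py <<'E'
def lateral(im):
    """white line and yellow mark in scene view, positions along the fence (plate y, mm)"""
    hsv=cv2.cvtColor(im,cv2.COLOR_BGR2HSV)
    y=cv2.inRange(hsv,(20,120,120),(35,255,255)).astype(bool);r=np.zeros_like(y);r[236:268,250:280]=1;y&=r
    ym=np.argwhere(y)[:,::-1].mean(0);Y=cast("scene",ym,32)[0]
    return ym,Y
E
python3 -c "
from h import *
im=tips();die_scene('s8')
cv2.imwrite('pics/v5.png',cv2.resize(im[160:270,190:350],None,fx=5,fy=5,interpolation=cv2.INTER_CUBIC))
print(lateral(im))"
```

```text
[545.5  51.9 -15. ] [0.8 0.1 0.1] 6.6833
finger [517.6  49.1 -15. ] 12 [[522.0, 48.0, 22.0], [526.0, 48.0, 29.0], [528.0, 44.0, 35.0], [526.0, 45.0, 37.0]]
finger [573.3  54.7 -15. ] 132 [[580.0, 59.0, 35.0], [581.0, 54.0, 36.0], [585.0, 51.0, 36.0], [582.0, 57.0, 36.0]]
band 66 mean [576.9 -15.9] rect c [576.1 -15.7] [  8.4 109.7] normal deg 5.5
(array([263. , 242.5]), array([668.12762589,  -8.53808873,  32.        ]))
```

View pics/v5.png

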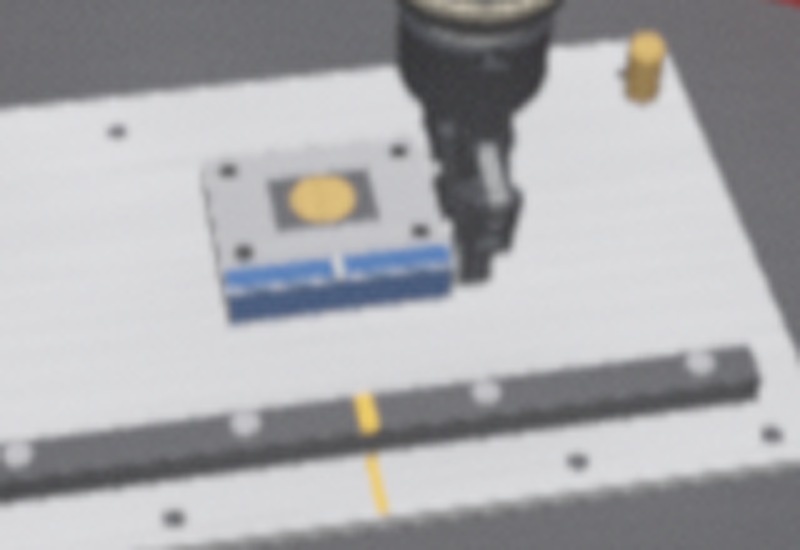

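The picture shows the blue face parallel to the fence (5.5°, plate 5.4°). The white line is at crop (339,265) and the mark at (367,410), which agree to about 1–2 mm in plate y. Next I'll draw off, go round behind, and line-push.

Emit:
servo_tool([
  {"xyz": [0, 0, -0.015], "angular": [0, 0, 0], "jaw": 0},
  {"xyz": [0, 0, -0.03], "angular": [0, 0, 0], "jaw": 0},
  {"xyz": [-0.03, 0, -0.03], "angular": [0, 0, 0], "jaw": 0},
  {"xyz": [-0.06, 0, -0.03], "angular": [0, 0, 0], "jaw": 0},
  {"xyz": [-0.085, 0, -0.03], "angular": [0, 0, 0], "jaw": 0},
  {"xyz": [-0.085, 0, -0.03], "angular": [0, 0, 0], "jaw": 0},
])

```text
t: 7.28
ee_pos: [544.2, 82.6, 75.0]
ee_rot: [1.544, 1.564, 0.077]
contact_force: [0.9, 0.8, 0.9]
gripper_width: 42.9
```

```bash
python3 -c "
from h import *
print(state()['joints'])
go(450,-28,70,-84.5)
M=tool()[1].as_matrix();print(M.round(2))
"
```

```text
[ 1.50881960e-01  3.63691985e-01 -1.53863827e-01  1.04665713e+00
 -4.86143076e-04  1.61788816e+00]
xyz [0.0043, -0.1052, 0.1002] ang [-1.563, 0.005, -0.005]
[[ 0.01  0.99  0.1 ]
 [ 0.    0.1  -0.99]
 [-1.    0.01  0.  ]]
```

Emit:
servo_tool([
  {"xyz": [0, -0.1052, 0.1002], "angular": [-0.5, 0, 0], "jaw": 0},
  {"xyz": [0, -0.1052, 0.1002], "angular": [-1.0, 0, 0], "jaw": 0},
  {"xyz": [0, -0.1052, 0.1002], "angular": [-1.563, 0, 0], "jaw": 0},
  {"xyz": [0, -0.1052, 0.1002], "angular": [-1.563, 0, 0], "jaw": 0},
  {"xyz": [0, -0.1052, 0.1002], "angular": [-1.563, 0, 0], "jaw": 0},
  {"xyz": [0, -0.1052, 0.1002], "angular": [-1.563, 0, 0], "jaw": 0},
  {"xyz": [0, -0.1052, 0.1002], "angular": [-1.563, 0, 0], "jaw": 0},
  {"xyz": [0, -0.1052, 0.1002], "angular": [-1.563, 0, 0], "jaw": 0},
  {"xyz": [0, -0.1052, 0.1002], "angular": [-1.563, 0, 0], "jaw": 0},
  {"xyz": [0, -0.1052, 0.1002], "angular": [-1.563, 0, 0], "jaw": 0},
  {"xyz": [0, -0.1052, 0.1002], "angular": [-1.563, 0, 0], "jaw": 0},
  {"xyz": [0, -0.1052, 0.1002], "angular": [-1.563, 0, 0], "jaw": 0},
])

```text
t: 8.28
ee_pos: [446.9, -28.2, 69.8]
ee_rot: [-2.003, 1.57, -1.97]
contact_force: [0.4, 0.1, 0.1]
gripper_width: 42.6
```

```bash
python3 -c "
from h import *
print(tool()[0]);go(450,-28,-15,95.4)
"
```

```text
[446.89299124 -28.23860303  69.84424527]
xyz [0.0848, 0.0002, 0.0031] ang [-0.061, -0.0, 0.0]
```

Emit:
servo_tool([
  {"xyz": [0.03, 0, 0.003], "angular": [-0.061, 0, 0], "jaw": 0},
  {"xyz": [0.06, 0, 0.003], "angular": [-0.061, 0, 0], "jaw": 0},
  {"xyz": [0.075, 0, 0.003], "angular": [-0.061, 0, 0], "jaw": 0},
  {"xyz": [0.084, 0, 0.003], "angular": [-0.061, 0, 0], "jaw": 0},
  {"xyz": [0.084, 0, 0.003], "angular": [-0.061, 0, 0], "jaw": 0},
  {"xyz": [0.084, 0, 0.003], "angular": [-0.061, 0, 0], "jaw": 0},
])

```text
t: 8.78
ee_pos: [450.2, -28.1, -13.5]
ee_rot: [-2.63, 1.571, -2.544]
contact_force: [-1.3, 0.4, -0.2]
gripper_width: 42.9
```

```bash
python3 -c "
from h import *
print(tool()[0],state()['contact_force']);go(450,-28,-15,95.4)
go(473+40,-25+3.8,-15,95.4)
die_scene('s9')
"
```

```text
[450.20193517 -28.12235183 -13.50772211] [-1.29751544  0.40843939 -0.18327342]
xyz [0.0015, 0.0001, -0.0002] ang [-0.008, -0.0, 0.0]
xyz [0.0015, 0.0015, 0.0632] ang [-0.008, -0.0, 0.0]
band 68 mean [576.8 -15.9] rect c [576.9 -15.7] [  8.7 110.1] normal deg 5.3
```

Emit:
servo_tool([
  {"xyz": [0.001, 0, 0.01], "angular": [-0.008, 0, 0], "jaw": 0},
  {"xyz": [0.001, 0, 0.018], "angular": [-0.008, 0, 0], "jaw": 0},
  {"xyz": [0.001, 0, 0.023], "angular": [-0.008, 0, 0], "jaw": 0},
  {"xyz": [0.001, 0, 0.028], "angular": [-0.008, 0, 0], "jaw": 0},
  {"xyz": [0.001, 0, 0.033], "angular": [-0.008, 0, 0], "jaw": 0},
  {"xyz": [0.001, 0, 0.038], "angular": [-0.008, 0, 0], "jaw": 0},
  {"xyz": [0.001, 0, 0.044], "angular": [-0.008, 0, 0], "jaw": 0},
  {"xyz": [0.001, 0, 0.05], "angular": [-0.008, 0, 0], "jaw": 0},
  {"xyz": [0.001, 0, 0.056], "angular": [-0.008, 0, 0], "jaw": 0},
  {"xyz": [0.001, 0, 0.063], "angular": [-0.008, 0, 0], "jaw": 0},
])

```text
t: 9.67
ee_pos: [512.2, -22.8, -14.9]
ee_rot: [3.138, 1.568, -3.052]
contact_force: [-9.9, -1.1, 7.2]
gripper_width: 42.8
```

```bash
python3 -c "
from h import *
print(tool()[0],state()['contact_force'])
die_scene('s10')
"
```

```text
[512.18455484 -22.77240714 -14.8816035 ] [-9.88796085 -1.09854712  7.18367893]
band 73 mean [614.5 -14.8] rect c [613.4 -11.5] [  9.7 108. ] normal deg 5.5
```

Emit:
servo_tool([
  {"xyz": [-0.001, 0, 0.005], "angular": [0, 0, 0], "jaw": 0},
  {"xyz": [-0.001, 0, 0.01], "angular": [0, 0, 0], "jaw": 0},
  {"xyz": [-0.001, 0, 0.015], "angular": [0, 0, 0], "jaw": 0},
  {"xyz": [-0.001, 0, 0.02], "angular": [0, 0, 0], "jaw": 0},
  {"xyz": [-0.001, 0, 0.024], "angular": [0, 0, 0], "jaw": 0},
  {"xyz": [-0.001, 0, 0.027], "angular": [0, 0, 0], "jaw": 0},
  {"xyz": [-0.001, 0, 0.029], "angular": [0, 0, 0], "jaw": 0},
])

```text
t: 10.3
ee_pos: [542.2, -20.0, -13.9]
ee_rot: [3.094, 1.571, -3.096]
contact_force: [-3.7, -1.3, -2.4]
gripper_width: 42.6
```

```bash
python3 -c "
from h import *
print(tool()[0],state()['contact_force'])
im=die_scene('s11')
cv2.imwrite('pics/v6.png',cv2.resize(im[170:265,200:330],None,fx=6,fy=6,interpolation=cv2.INTER_CUBIC))
"
```

```text
[542.24659287 -20.00453723 -13.86910357] [-3.72007983 -1.25618746 -2.39124036]
band 92 mean [644.8 -10. ] rect c [644.9  -9.8] [ 10.8 108.9] normal deg 5.1
```

View pics/v6.png

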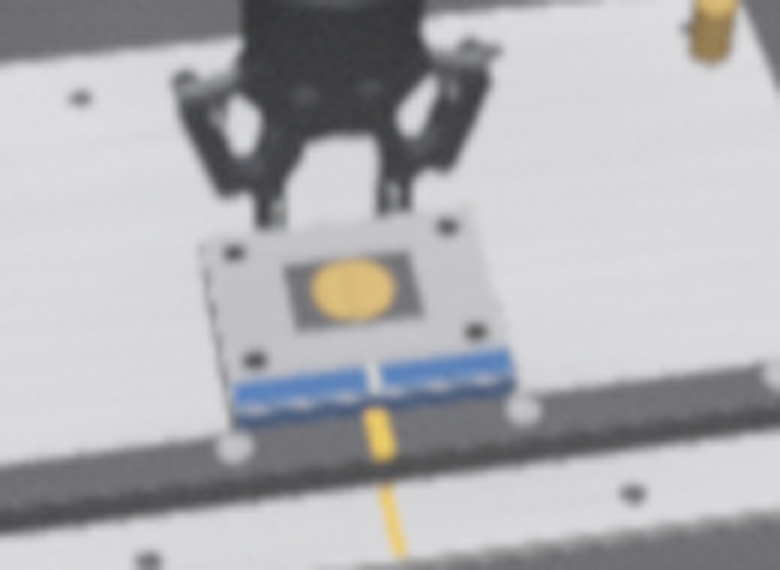

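The white line (375,378) meets the yellow mark (377,412), and the face is nearly on the fence. Now I'll press home gently.

Emit:
servo_tool([
  {"xyz": [0, 0, 0.001], "angular": [0, 0, 0], "jaw": 0},
  {"xyz": [0, 0, 0.002], "angular": [0, 0, 0], "jaw": 0},
  {"xyz": [0, 0, 0.003], "angular": [0, 0, 0], "jaw": 0},
])

```text
t: 10.6
ee_pos: [543.2, -19.9, -13.8]
ee_rot: [-3.101, 1.568, -3.008]
contact_force: [-22.0, -2.0, 13.2]
gripper_width: 42.4
```

Emit:
servo_tool([
  {"xyz": [0, 0, 0.001], "angular": [0, 0, 0], "jaw": 0},
  {"xyz": [0, 0, 0.002], "angular": [0, 0, 0], "jaw": 0},
])

```text
t: 10.77
ee_pos: [543.1, -19.9, -13.9]
ee_rot: [-3.113, 1.565, -3.02]
contact_force: [-34.6, -4.2, 24.0]
gripper_width: 42.9
```

The TCP has stopped (543.2→543.1) while the force rose from 22 to 35 N, so the block is seated. I'll draw the fingers back and up.

Emit:
servo_tool([
  {"xyz": [0, 0, -0.005], "angular": [0, 0, 0], "jaw": 0},
  {"xyz": [0, 0, -0.02], "angular": [0, 0, 0], "jaw": 0},
  {"xyz": [0, 0, -0.05], "angular": [0, 0, 0], "jaw": 0},
  {"xyz": [-0.04, 0, -0.08], "angular": [0, 0, 0], "jaw": 0},
  {"xyz": [-0.08, 0, -0.12], "angular": [0, 0, 0], "jaw": 0},
  {"xyz": [-0.11, 0, -0.16], "angular": [0, 0, 0], "jaw": 0},
  {"xyz": [-0.14, 0, -0.2], "angular": [0, 0, 0], "jaw": 0},
  {"xyz": [-0.14, 0, -0.2], "angular": [0, 0, 0], "jaw": 0},
  {"xyz": [-0.14, 0, -0.2], "angular": [0, 0, 0], "jaw": 0},
])

```text
t: 11.52
ee_pos: [346.1, -38.6, 130.5]
ee_rot: [-0.221, 1.565, -0.128]
contact_force: [3.1, -0.2, 1.1]
gripper_width: 42.8
```

```bash
python3 -c "
from h import *
print(tool()[0],state()['contact_force'])
im=die_scene('s12')
t,d=get_image('top')
cv2.imwrite('pics/v7.png',np.hstack([cv2.resize(im[180:270,200:320],(480,360),interpolation=cv2.INTER_CUBIC),cv2.resize(t[120:210,215:295],(320,360),interpolation=cv2.INTER_CUBIC)]))
"
```

```text
[346.1031141  -38.60955716 130.52686793] [ 3.11849365 -0.20549893  1.05639106]
band 84 mean [645.8 -11.6] rect c [646. -10.] [ 11.1 108.2] normal deg 5.4
```

View pics/v7.png

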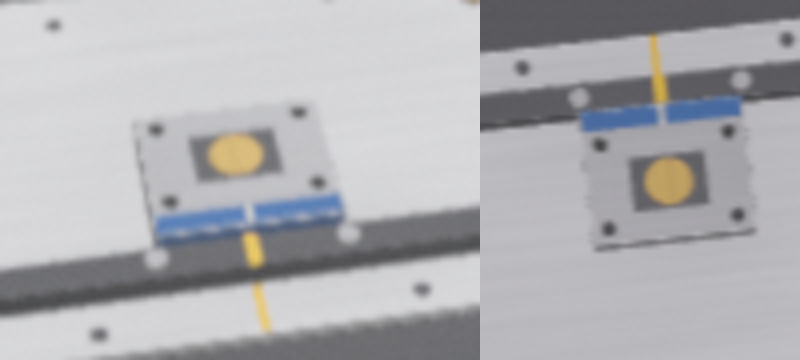

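Both views show the blue band flat along the fence. The white line meets the yellow mark at scene (249,213)/(252,240) and top (662,113)/(660,98). I'll check that the bystanders are unmoved, then hand in.

```bash
python3 -c "
from h import *
a=cv2.imread('pics/scene0.png');b,_=get_image('scene')
for n,(u,v) in dict(pin=(319,172),par=(179,204),oiler=(430,210),tin=(112,190),mallet=(88,265),wrench=(402,180)).items():
    s=np.s_[v-22:v+22,u-22:u+22]; 
    (dx,dy),r=cv2.phaseCorrelate(cv2.cvtColor(a[s],6).astype(float),cv2.cvtColor(b[s],6).astype(float)); print(n,round(dx,2),round(dy,2),round(r,2))
print(state()['qd'].round(3)); sign_off()
"
```

```text
pin 0.53 0.54 1.01
par 0.53 0.49 1.0
oiler 0.48 0.51 1.01
tin 0.41 0.4 1.02
mallet 0.44 0.46 1.02
wrench 0.45 0.48 1.01
[ 0.005  0.043 -0.002 -0.005  0.001  0.001]
the job is handed in; nothing more can be done
```

The die block now sits with its blue face against the fence and its white line on the yellow mark. I handed the job in at about 11.6 s of robot time; no verdict was reported.

**What I did:** With two spread fingertips I pushed on the block's +y face and swung it about 51° clockwise round a fixed point. I then went behind it and pushed it straight onto the fence, without gripping or lifting it. I drew the fingers about 200 mm back and 145 mm up before handing in.

**Last checks:**
- **Angle:** the blue face measured 5.4°, the same as the fence.
- **Contact with the fence:** on the final push the tool stopped moving while the force rose from 22 to 35 N. I did not measure the gap at each end of the face separately.
- **Centring:** the white line agreed with the yellow mark to about 1–2 mm just before the final push, and still met it by eye in both views at the end.
- **Bystanders:** all six shifted by the same half pixel between the first and last pictures. I take that as a bias of the comparison, so none of them moved.

**What disagreed:**
- **Tool height:** the reported TCP height was about 35–40 mm below the fingertips seen in the images. Because of that, the first sweep passed over the block without touching it. I went by depth and force after that.
- **Fingertip contact:** a fingertip, most likely rubbing the plate, briefly read about 38 N vertically before I raised it. This was below the 120 N wrist limit. I could not tell whether the finger also pressed on the block.

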